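# Set the spring lens tongs over the polishing spindle and hold them

### The arm

A 6-joint arm with a two-finger parallel gripper is mounted at the origin on the work surface. World frame = base frame: x ahead of the robot, y to its left, z up, the work surface at z = 0. Lengths are in m, angles in rad, forces in N, time in s.
With the tool pointing down it reaches from about 0.35 to 0.775 m from the base axis. Payload 5.5 kg.
Tool frame: the origin (TCP) lies at the very end of the fingers, on their centre line; the grasp point (between the pads) lies 19 mm behind it; z points along the fingers, y is the line along which they close (so a half turn about z gives the same grasp; the last joint's range is limited). The gripper opens to 85 mm and grips with 20 to 120 N. Pads are 22 mm wide; open, the fingers measure 114 mm over their backs; the gripper's body (76 mm by 85 mm) begins 54 mm behind the grasp point. The pads swing forward as they close: fully open they stand 13 mm farther back than shut.
Start: joints at [-1.419, 0.313, 0.046, 1.304, 0, 1.431], TCP at [0.165, -0.551, 0.231] pointing down, gripper open.
Joint ranges: [-2.76, 2.76], [-0.86, 1.69], [-1.03, 1.26], [-2.2, 2.34], [-1.47, 1.5], [-3.14, 3.14]. Speed limits (rad/s): [2.57, 2.57, 3.14, 3.14, 3.14, 3.14].

### API

Orientations are given as a unit quaternion [w, x, y, z].
In Python, from workcell import get_state, read_camera, hand_in gives the robot as it stands.
- The arm moves only by the tool send_rows, never from a script. Its argument "increments" is a list of rows, each an object of numbers: "dx", "dy", "dz": the shift along the world's x, y, z in units of 25 mm (1.0 is 25 mm); "roll": the turn about the world's z in units of 8 degrees (1.0 is 8 degrees); "claw": the opening, from -1 (shut) to 1 (fully open). In form: [{"dx": .., "dy": .., "dz": .., "roll": .., "claw": ..}, ...]. A call has exactly 5 rows; each row is the pose to reach, as a shift and turn from the pose commanded when the call began; what a row does not reach only later rows make up. A row lasts 1/8 s, in which the tool goes at most 62.5 mm and 10.7 degrees, less where a joint would pass 70% of its speed; a pose out of reach is approached as far as the arm can. A call with a gripper value outside its range is refused whole. The fingers move at their own pace and stop on an object; "grip_force" is the grip in N (left out, the last holds). Time passes only in rows, so rows that repeat a pose let the fingers close, or fill a call up. It gives the time, the measured TCP pose, the force, the opening and the grip force at its end, in the units of the state.
- get_state(): the state, without advancing time (a new reading comes with each control period).
- read_camera(name): name is "scene" or "top" or "wrist"; returns a dict with "image" (400x640x3 uint8, blue, green, red), "fx", "fy", "cx", "cy" (pixels), "world_to_cam" (4x4, takes a point from world to camera coordinates). Camera axes: x right, y up, looking along -z (the intrinsics and any distortion apply to the point x, -y, -z); pixel columns grow to the right and rows downward; lengths in m; the calibration is good to about 2 mm. A picture is of the moment at which its call begins. There is no depth.
- hand_in(): hands the job in; it is judged then, once.
The state is a dict: "clock": time; "joint_pos": joint angles; "qvel": joint speeds; "tau": joint torques, N m; "tcp_pos": TCP position; "orientation": TCP orientation; "wrist_force": force on the tool from outside, world axes, zero at the start; "ft_torque": the same for the moment, N m; "finger_gap": finger opening in m; "grip_force": force on a finger pad.
Only numpy, scipy, OpenCV 4.12 (cv2) and the standard library are available. Lean on these libraries where they do the work, as an engineer would, in place of code of your own. Each camera call takes 0.05 s, during which the arm holds its last target. There are 200 camera calls.

### The job

Get the polishing spindle ready for a lens: with the spring tongs still open, slide their saddle along the bed by its knob until the two tong tips come level with the two small T marks engraved on the round brass lens table. Then squeeze the tongs by their finger plates until the inner face of each tip stands over its mark, so that the gap between the tips is the marked 36 mm, and keep them squeezed there steadily: finish still holding them, so that I can lay the lens in between. Leave the dish, the two frosted lenses and the burnisher where they lie.

Things in the scene. Friction and masses are not known exactly. Their poses are not given: they have to be found in the camera images.
- bed: Fixed brass slide bed on a dark wooden plinth 345 x 116 mm, brass ways up to 30 mm above the table top. Origin on the table top, on the bed's centre line; +x runs along the bed towards the spindle (the direction in which the saddle slides), +y to the left of that, +z up. It stands crosswise in front of the robot (+x of the bed roughly to the robot's left, turned by up to 26 degrees either way).
- head: Fixed brass headstock of the polishing spindle, clamped on the bed at a place along it that varies; axes parallel to the bed's. Its origin lies at table-top height below the spindle axis. On the upright spindle is the round flat lens table, 56 mm across, face 82 mm above the table top. Beyond it (+x, from 77 mm) are the handwheel (up to 105 mm high) and its crank.
- mark_left (a point): Engraved mark on the face of the lens table, 18 mm to the +y side of the spindle axis: a small T whose 12 mm head runs along the bed and whose stem runs out to the rim. The point is the middle of the T's head, 82 mm above the table top. Axes as the bed's.
- mark_right (a point): The like mark 18 mm to the -y side. The two marks are 36 mm apart across the bed.
- saddle (a joint): Travel of the brass saddle along the bed in m, 0 to 0.11, growing towards the spindle (+x of the bed). About 3 N of friction; it stays where it is left. It carries the knob and the tongs.
- knob (a point): Centre of the gripping part of the saddle's turned brass knob: upright, round, 24 mm across from 90 to 110 mm above the table top (the point is at 100 mm), on the saddle's centre line. Nothing is beside it; the saddle's plate lies 45 mm above the table top and the pillar of the tongs (up to 118 mm high) begins 34 mm ahead of it, in +x.
- tong_left: Left (+y) steel blade of the sprung tongs, 155 mm long, level, 100 mm above the table top, pointing to +x of the bed. Origin at its root, 52 mm ahead of the knob, 9 mm left of the centre line, where it bends about a vertical axis. Each blade springs open by itself, apart from the other; squeezed it swings inward up to 0.15 rad.
- tong_right: Right (-y) blade, the mirror image. Squeezing from fully open to the 36 mm gap takes 4 to 5 N on each finger plate; the tips move about 1.6 times as far as the finger plates do.
- pad_left (a point): Middle of the outer face of the left blade's finger plate (the thicker ribbed part, 34 mm long, 22 mm high, 6 mm thick), 100 mm above the table top, about 56 mm behind the tip. The two outer faces are about 52 mm apart when the tongs are open and about 34 mm at the marked gap. Nothing is beside the plates; the bed below is 30 mm high.
- pad_right (a point): The like point on the right blade.
- tip_left (a point): Lower edge of the inner face of the left blade's tip, a small upright foot 7 mm long, 4 mm thick, 21 mm high, 84 mm above the table top (2 mm above the face of the lens table). The gap between the tips is the distance between the two tip points: about 59 mm open, and smallest about 14 mm.
- tip_right (a point): The like point on the right blade.
- dish: White porcelain dish, 104 mm across, 26 mm high, beyond the bed; leave it. Origin under its centre.
- lens_a: Frosted lens, 36 mm across, 7 mm thick, flat on the table beyond the bed; leave it.
- lens_b: Frosted lens like the other, beside it; leave it.
- burnisher: Steel burnisher with a boxwood grip, 180 mm long, 20 mm high, lying to the robot's right; leave it. Origin under its middle, +x to its steel tip.

How it is judged:
On the way, in this order (a step that is already met when the one before it is completed fails the run):
1. the saddle is slid until the tips, still open, are level with the marks (within 6 mm along the bed) (x of tip_left in the frame of head between -0.006 and 0.006 m and x of tip_right in the frame of head between -0.006 and 0.006 m and distance between tip_left and tip_right above 0.05 m), for 0.2 s.
2. the tongs are squeezed to the marked gap (36 mm within 3 mm), each tip within 5 mm of its mark, steadily for a second (distance between tip_left and tip_right between 0.033 and 0.039 m and horizontal distance between tip_left and mark_left below 0.005 m and horizontal distance between tip_right and mark_right below 0.005 m), for 1 s.
At the end, for the whole second after the job is handed in: The gripper's fingers still squeeze both blades; the gap between the tips is 36 mm within 3 mm and each tip stands within 5 mm of its mark, seen from above; all this stays so through the last second (all of step 2 and contact force between the fingers and tong_left above 1 N and contact force between the fingers and tong_right above 1 N); the arm keeps its last pose, push and grip.
It fails at once if the dish is pushed more than 20 mm (distance of dish from where it was at the start of the episode above 0.02 m).
It fails at once if a lens is pushed more than 20 mm (distance of any of lens_a, lens_b from where it was at the start of the episode above 0.02 m).
It fails at once if the burnisher is pushed more than 20 mm (distance of burnisher from where it was at the start of the episode above 0.02 m).
It also fails if it takes over 40 s, if anything falls off the work surface, if the arm or the gripper's body presses on something with over 40 N, if the wrist force passes 120 N, or if a joint passes its speed limit or range.

## Working session

There is one attempt and no reset: what is moved stays moved. The work goes in short steps, Python scripts to look and compute and a tool call to move; the robot and the scene stay as the last step left them, time stands still between calls to the robot, and variables do not carry over. Pictures are saved under pics/ and viewed, at most 12 in all, crops included, and the job is handed in when it is done.

Besides the shell and the picture viewer there is one more tool, called after "Emit:" as name([rows], argument=value, ...), one row to a line, values as JSON. send_rows: Moves the arm, as the interface text tells. Its arguments: {"type":"object","properties":{"increments":{"type":"array","items":{"type":"object","properties":{"dx":{"type":"number"},"dy":{"type":"number"},"dz":{"type":"number"},"roll":{"type":"number"},"claw":{"type":"number"}}}},"grip_force":{"type":"number"}},"required":["increments"]}

```bash
mkdir -p pics
cat > h.py <<'E'
import numpy as np, cv2
from workcell import get_state, read_camera
def ray(c,u,v):
    W=np.array(c["world_to_cam"]); d=np.array([(u-c["cx"])/c["fx"],-(v-c["cy"])/c["fy"],-1.])
    R=W[:3,:3]; return -R.T@W[:3,3], R.T@d
def onz(c,u,v,z):
    o,d=ray(c,u,v); return o+d*(z-o[2])/d[2]
def proj(c,p):
    W=np.array(c["world_to_cam"]); q=W[:3,:3]@np.array(p)+W[:3,3]
    return c["cx"]+c["fx"]*q[0]/-q[2], c["cy"]-c["fy"]*q[1]/-q[2]
def tri(c1,p1,c2,p2):
    A=np.zeros((3,3));b=np.zeros(3)
    for c,p in((c1,p1),(c2,p2)):
        o,d=ray(c,*p);d/=np.linalg.norm(d);M=np.eye(3)-np.outer(d,d);A+=M;b+=M@o
    return np.linalg.solve(A,b)
E
python3 - <<'E'
from h import *
print(get_state())
for n in("top","scene"):
    c=read_camera(n); cv2.imwrite(f"pics/{n}0.png",c["image"]); print(n,{k:v for k,v in c.items() if k!="image"})
    print(onz(c,320,200,0), ray(c,320,200)[0])
E
```

```text
{'clock': 0.0, 'joint_pos': array([-1.41854246e+00,  3.13974134e-01,  4.50139437e-02,  1.30357058e+00,
        2.57959467e-05,  1.43118770e+00]), 'qvel': array([ 0.00145907,  0.00053223,  0.00026009, -0.00070891, -0.00047958,
        0.00021727]), 'tau': array([ 1.26029377e-04, -4.80622065e+01,  2.98534602e+01,  1.92247523e-02,
       -2.69298216e-04, -2.48910588e-06]), 'tcp_pos': array([ 0.16536848, -0.550206  ,  0.23043809]), 'orientation': array([-8.67288155e-04,  9.89370548e-01,  1.45413774e-01,  7.41462017e-06]), 'wrist_force': array([-0.46253882, -1.22782594,  0.79852449]), 'ft_torque': array([0.05353152, 0.01533407, 0.00924768]), 'grip_force': 0.0, 'finger_gap': 0.08541700681513566}
top {'fx': 375.42122757008013, 'fy': 375.42122757008013, 'cx': 320.7117584309429, 'cy': 200.86362026287551, 'world_to_cam': array([[ 0.01381447, -0.99989064, -0.00527822, -0.10430729],
       [ 0.98765958,  0.01282151,  0.15609025, -0.63764179],
       [-0.15600551, -0.00736939,  0.98772869, -0.7413119 ],
       [ 0.        ,  0.        ,  0.        ,  1.        ]])}
[ 0.64878679 -0.09375887  0.        ] [ 0.51556523 -0.10158336  0.83119415]
scene {'fx': 395.98331838637654, 'fy': 395.98331838637654, 'cx': 315.9632409244244, 'cy': 201.2710466447858, 'world_to_cam': array([[ 0.13050785,  0.99141129, -0.00844671,  0.01217496],
       [-0.63063597,  0.08958385,  0.77089105,  0.34318984],
       [ 0.76502678, -0.09528054,  0.63691102, -1.39643345],
       [ 0.        ,  0.        ,  0.        ,  1.        ]])}
[ 0.52898569 -0.07178792  0.        ] [ 1.28314792 -0.17586758  0.62494472]
```

View pics/top0.png

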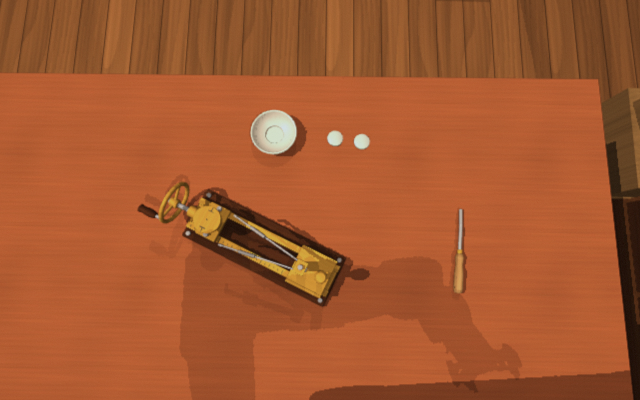

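View pics/scene0.png

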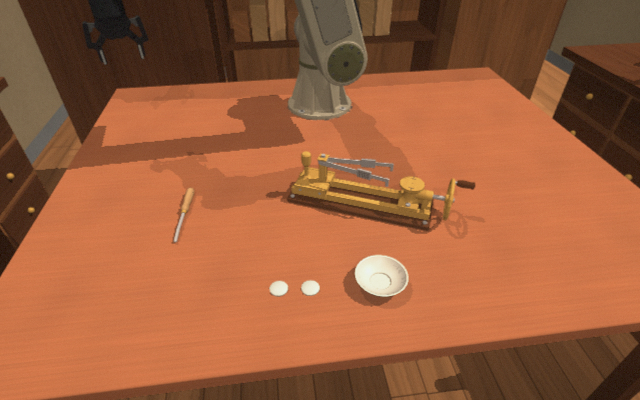

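The top view shows the knob near (321,277), the lens table near (208,219) and the tongs between them. The scene view shows the same bed, with the knob at (306,160) and the lens table at (412,186). I'll zoom in on the bed.

Run:
```python
from h import *
a=cv2.imread("pics/top0.png")[180:310,140:350]; b=cv2.imread("pics/scene0.png")[140:230,280:480]
cv2.imwrite("pics/tc.png",np.vstack([cv2.resize(a,(525,325),interpolation=2),cv2.resize(b,(525,236),interpolation=2)]))
c=read_camera("top")
for u,v,z in((321,277,.11),(208,219,.082)): print(onz(c,u,v,z))
corn=np.array([onz(c,u,v,.01) for u,v in((208,194),(187,234),(322,301),(342,260))]);print(corn)
s=read_camera("scene");print(tri(c,(321,277),s,(306,156)),tri(c,(208,219),s,(412,184)))
```

```text
[ 0.48423547 -0.09875242  0.11      ]
[0.59408577 0.12983926 0.082     ]
[[ 0.6574695   0.15547425  0.01      ]
 [ 0.56806736  0.19609865  0.01      ]
 [ 0.42989727 -0.10116979  0.01      ]
 [ 0.51654864 -0.14322553  0.01      ]]
[ 0.48391737 -0.0989808   0.10324106] [0.59460789 0.13140645 0.077149  ]
```

View pics/tc.png

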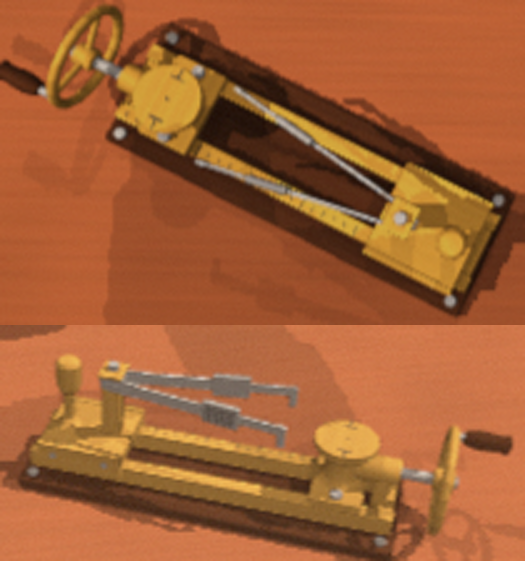

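The zoom shows the T marks on the lens table, the tongs open and the knob free-standing. The corners and the knob-to-spindle line both put the bed's +x at about 64.7° in world, and the heights agree (0.103 and 0.077 against 0.10–0.11 and 0.082). I'll move over the knob.

Emit:
send_rows([
  {"dx": 1.3,"dy": 1.8,"dz": 0,"roll": 1.0,"claw": 1},
  {"dx": 2.6,"dy": 3.6,"dz": 0,"roll": 2.0,"claw": 1},
  {"dx": 3.9,"dy": 5.4,"dz": 0,"roll": 3.0,"claw": 1},
  {"dx": 5.2,"dy": 7.2,"dz": 0,"roll": 4.0,"claw": 1},
  {"dx": 6.5,"dy": 9.0,"dz": 0,"roll": 5.0,"claw": 1},
], grip_force=40)

```text
clock: 0.82
tcp_pos: [0.3287, -0.3242, 0.2313]
orientation: [0.0, 0.879, 0.477, 0.0]
wrist_force: [0.4, -0.2, -0.3]
finger_gap: 0.0856
grip_force: 0.0
```

Emit:
send_rows([
  {"dx": 1.3,"dy": 1.8,"dz": 0,"roll": 1.0,"claw": 1},
  {"dx": 2.6,"dy": 3.6,"dz": 0,"roll": 1.0,"claw": 1},
  {"dx": 3.9,"dy": 5.4,"dz": 0,"roll": 1.0,"claw": 1},
  {"dx": 5.2,"dy": 7.2,"dz": 0,"roll": 1.0,"claw": 1},
  {"dx": 6.24,"dy": 9.04,"dz": 0,"roll": 1.0,"claw": 1},
])

```text
clock: 1.45
tcp_pos: [0.4849, -0.0981, 0.2313]
orientation: [0.0, 0.845, 0.535, 0.0]
wrist_force: [1.3, -0.3, -0.2]
finger_gap: 0.0853
grip_force: 0.0
```

Emit:
send_rows([
  {"claw": 1},
  {"claw": 1},
  {"claw": 1},
  {"claw": 1},
  {"claw": 1},
])

```text
schema error: expected keys dx, dy, dz, roll, claw
```

Run:
```python
from h import *
c=read_camera("wrist"); cv2.imwrite("pics/w1.png",c["image"]); s=get_state()
print(s["clock"],s["tcp_pos"],s["orientation"],s["wrist_force"]); print(c["fx"],c["cx"],c["cy"],ray(c,320,200))
for p in((.484,-.099,.11),(.594,.130,.082)):print(proj(c,p))
```

```text
1.5 [ 0.48687816 -0.09325664  0.23121378] [-0.00086636  0.84334499  0.5373687   0.00183469] [2.24552064 3.65934939 0.21548163]
313.22667319507303 322.8339230750259 200.14753973658523 (array([ 0.51768875, -0.02939495,  0.37220958]), array([-0.13564195, -0.26732994, -0.95405348]))
(np.float64(321.81036659116006), np.float64(194.49929897182867))
(np.float64(323.7581012009572), np.float64(-157.6805873521216))
```

View pics/w1.png

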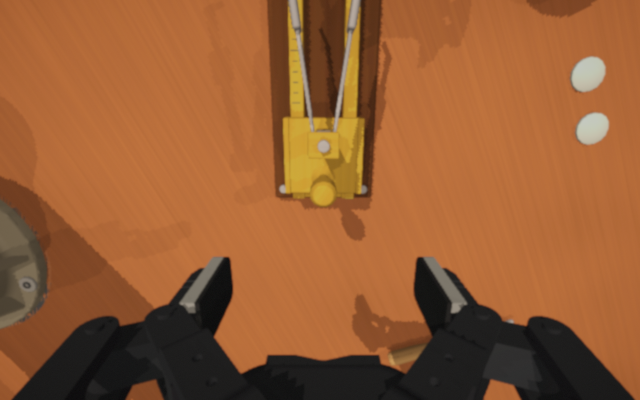

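The wrist view shows the bed running straight up the picture, so the roll is right. The knob is at (322,193), against a predicted (322,194). I'll descend and grip it.

Emit:
send_rows([
  {"dx": 0,"dy": 0,"dz": -1.5,"roll": 0,"claw": 1},
  {"dx": 0,"dy": 0,"dz": -3,"roll": 0,"claw": 1},
  {"dx": 0,"dy": 0,"dz": -4.5,"roll": 0,"claw": 1},
  {"dx": 0,"dy": 0,"dz": -5.6,"roll": 0,"claw": 1},
  {"dx": 0,"dy": 0,"dz": -6.1,"roll": 0,"claw": 1},
])

```text
clock: 2.12
tcp_pos: [0.4827, -0.0994, 0.0772]
orientation: [-0.001, 0.845, 0.535, -0.001]
wrist_force: [0.2, -0.4, -0.5]
finger_gap: 0.0856
grip_force: 0.0
```

Emit:
send_rows([
  {"dx": 0,"dy": 0,"dz": 0,"roll": 0,"claw": -0.3},
  {"dx": 0,"dy": 0,"dz": 0,"roll": 0,"claw": -0.6},
  {"dx": 0,"dy": 0,"dz": 0,"roll": 0,"claw": -0.6},
  {"dx": 0,"dy": 0,"dz": 0,"roll": 0,"claw": -0.6},
  {"dx": 0,"dy": 0,"dz": 0,"roll": 0,"claw": -0.6},
])

```text
clock: 2.75
tcp_pos: [0.4843, -0.0999, 0.08]
orientation: [0.001, 0.845, 0.535, 0.0]
wrist_force: [-0.9, 0.6, 4.5]
finger_gap: 0.0224
grip_force: 39.2
```

Run:
```python
from h import *
c=read_camera("wrist"); s=get_state()
print(s["clock"],s["tcp_pos"],s["orientation"],s["wrist_force"],s["ft_torque"],s["finger_gap"],s["grip_force"]);cv2.imwrite("pics/w2.png",c["image"]);t=read_camera("top");cv2.imwrite("pics/t2.png",t["image"])
```

```text
2.8 [ 0.48433993 -0.09988162  0.08002805] [6.54169382e-04 8.44670231e-01 5.35286440e-01 4.46750813e-04] [-1.81591941 -0.00689378  5.08355484] [ 0.10887032  0.37867475 -0.01605127] 0.022577508960077243 39.17967424727976
```

View pics/w2.png

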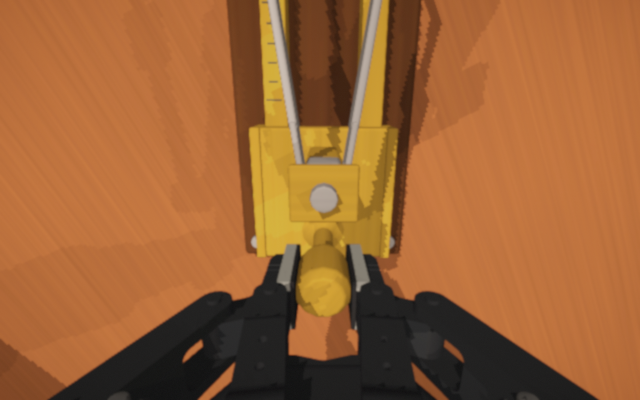

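Knob gripped (gap 22 mm, 39 N). Next I'll measure how far the tips are from the marks along the bed.

Run:
```python
from h import *
c=read_camera("top"); a=np.radians(64.9); ex=np.array([np.cos(a),np.sin(a)]); ey=np.array([-ex[1],ex[0]])
k=get_state()["tcp_pos"][:2]
for n,u,v,z in(("tipR?",218.8,244.8,.105),("tipL?",234.8,216,.105),("mk",212,210.4,.082),("mk",202.4,228,.082)):
    p=onz(c,u,v,z)[:2]-k; print(n,p@ex,p@ey)
```

```text
tipR? 0.204481787959987 0.03199886696982707
tipL? 0.20287972090388337 -0.03077254447965659
mk 0.25566044300349816 -0.020800137296377155
mk 0.256020789067576 0.018833893309931224
```

Emit:
send_rows([
  {"dx": 0.2,"dy": 0.43,"dz": 0,"roll": 0,"claw": -0.6},
  {"dx": 0.4,"dy": 0.86,"dz": 0,"roll": 0,"claw": -0.6},
  {"dx": 0.6,"dy": 1.29,"dz": 0,"roll": 0,"claw": -0.6},
  {"dx": 0.81,"dy": 1.74,"dz": 0,"roll": 0,"claw": -0.6},
  {"dx": 0.81,"dy": 1.74,"dz": 0,"roll": 0,"claw": -0.6},
])

```text
clock: 3.52
tcp_pos: [0.5056, -0.0554, 0.08]
orientation: [0.001, 0.844, 0.536, 0.001]
wrist_force: [0.8, 2.7, 6.8]
finger_gap: 0.0221
grip_force: 39.4
```

Run:
```python
from h import *
s=get_state();print(s["tcp_pos"],s["wrist_force"],s["finger_gap"])
t=read_camera("top");c=read_camera("scene");cv2.imwrite("pics/t3.png",t["image"]);cv2.imwrite("pics/s3.png",c["image"])
a=t["image"][180:270,180:300]; b=c["image"][150:210,340:440]
cv2.imwrite("pics/c3.png",np.vstack([cv2.resize(a,(480,360),interpolation=2),cv2.resize(cv2.resize(b,(400,240),interpolation=2),(400,240)) if 0 else cv2.copyMakeBorder(cv2.resize(b,(400,240),interpolation=2),0,0,0,80,0)]))
w=read_camera("wrist");cv2.imwrite("pics/w3.png",w["image"])
```

```text
[ 0.50558794 -0.05544738  0.08003627] [0.84433709 2.72799336 6.80287865] 0.02214582464950793
```

View pics/c3.png

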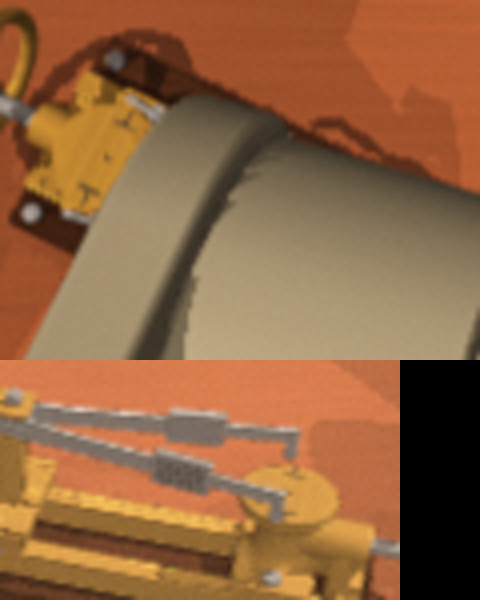

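In the top crop, one tip end is at (211.8,203.8) and the other at (195.8,233.5). The marks are at (212,209.5) and (202,228.5). In the scene view the foot bottoms are near (412.5,174.5) and (409.3,190), over the lens table whose centre is near (412.8,183.8).

Run:
```python
from h import *
t=read_camera("top");s=read_camera("scene"); a=np.radians(64.9); ex=np.array([np.cos(a),np.sin(a)]); ey=np.array([-ex[1],ex[0]])
k=get_state()["tcp_pos"][:2]
for n,c,u,v,z in(("top tipR end",t,211.75,203.75,.105),("top tipL end",t,195.75,233.5,.105),("mkR",t,212,209.5,.082),("mkL",t,202,228.5,.082),
 ("sc footL",s,412.5,174.5,.084),("sc footR",s,409.25,190,.084),("sc ctr",s,412.75,183.75,.082)):
    p=onz(c,u,v,z)[:2]-k; print(n,p@ex,p@ey)
# lens table ellipse in scene: brightest-yellow blob contour
im=s["image"];h=cv2.cvtColor(im,cv2.COLOR_BGR2HSV)
for y in range(170,198,2): print(y,' '.join("%02d/%03d/%03d"%tuple(h[y,x]) for x in range(396,430,3)))
```

```text
top tipR end 0.20582147058060107 -0.03199098454694732
top tipL end 0.205932594688386 0.032750578689872155
mkR 0.207471303147093 -0.02200353876012308
mkL 0.20719776088599925 0.0204693496285365
sc footL 0.2039570837305537 0.02651567477239132
sc footR 0.2043259256351106 -0.03471136155530277
sc ctr 0.20885154388987792 -0.006560842055627014
170 10/151/186 10/162/217 10/161/200 10/149/199 11/128/173 11/081/142 10/114/179 09/161/197 10/163/192 10/164/190 10/163/193 10/159/192
172 10/161/217 10/163/216 10/163/218 10/164/215 10/164/215 10/104/150 10/137/190 10/164/197 10/161/188 10/161/190 10/166/186 10/164/188
174 10/162/213 09/159/213 10/162/211 10/163/213 11/166/211 09/108/156 11/148/200 10/163/205 11/163/191 10/162/191 10/160/191 10/160/193
176 10/164/211 10/163/213 10/161/216 11/165/215 14/163/186 15/167/212 11/156/193 11/165/205 10/165/189 10/162/192 10/163/188 10/162/189
178 10/139/198 10/160/203 14/164/211 17/169/217 17/171/215 17/158/195 17/160/196 17/167/221 12/165/195 10/162/189 10/162/191 11/165/187
180 13/052/123 13/058/175 17/132/208 17/161/216 17/166/218 18/166/219 17/165/218 1
[... 441 characters left out ...]
0/165/187 10/162/187
188 10/160/199 10/162/198 18/170/126 17/165/199 15/049/125 16/127/143 17/161/207 17/165/216 17/167/220 16/163/191 10/164/185 10/161/187
190 18/161/231 13/165/198 17/168/216 16/161/125 14/076/134 18/159/168 17/165/207 17/170/200 18/165/176 17/171/213 17/169/210 14/161/199
192 18/165/222 17/162/151 17/166/200 17/166/115 16/161/133 17/164/140 17/167/142 17/167/148 17/161/200 17/166/219 17/167/221 17/168/221
194 17/163/142 17/162/131 17/168/117 17/167/125 17/163/139 17/168/135 17/167/142 18/167/163 18/171/179 17/169/196 17/172/208 18/165/217
196 17/169/145 17/161/144 17/165/141 16/168/132 17/170/141 17/169/148 17/170/141 17/169/149 17/169/157 17/168/164 17/165/178 17/167/194
```

The tips look about 3 mm short of the marks. I'll nudge by that, then release the knob and look closely with the wrist camera.

Emit:
send_rows([
  {"dx": 0.05,"dy": 0.11,"dz": 0,"roll": 0,"claw": -0.6},
  {"dx": 0.05,"dy": 0.11,"dz": 0,"roll": 0,"claw": -0.6},
  {"dx": 0.05,"dy": 0.11,"dz": 0,"roll": 0,"claw": -0.6},
  {"dx": 0.05,"dy": 0.11,"dz": 0,"roll": 0,"claw": -0.6},
  {"dx": 0.05,"dy": 0.11,"dz": 0,"roll": 0,"claw": -0.6},
])

```text
clock: 4.4
tcp_pos: [0.5063, -0.0539, 0.08]
orientation: [0.001, 0.845, 0.535, 0.001]
wrist_force: [-0.4, -1.1, 6.4]
finger_gap: 0.0225
grip_force: 39.5
```

Emit:
send_rows([
  {"dx": 0,"dy": 0,"dz": 0,"roll": 0,"claw": 1},
  {"dx": 0,"dy": 0,"dz": 0,"roll": 0,"claw": 1},
  {"dx": 0,"dy": 0,"dz": 0,"roll": 0,"claw": 1},
  {"dx": 0,"dy": 0,"dz": 0,"roll": 0,"claw": 1},
  {"dx": 0,"dy": 0,"dz": 2,"roll": 0,"claw": 1},
])

```text
clock: 5.03
tcp_pos: [0.5022, -0.0527, 0.1258]
orientation: [-0.003, 0.845, 0.535, -0.003]
wrist_force: [1.4, -0.3, 0.4]
finger_gap: 0.0854
grip_force: 0.0
```

Emit:
send_rows([
  {"dx": 0,"dy": 0,"dz": 2,"roll": 0,"claw": 1},
  {"dx": 0.8,"dy": 1.8,"dz": 2,"roll": 0,"claw": 1},
  {"dx": 1.7,"dy": 3.6,"dz": 2,"roll": 0,"claw": 1},
  {"dx": 2.5,"dy": 5.35,"dz": 2,"roll": 0,"claw": 1},
  {"dx": 2.5,"dy": 5.35,"dz": 2,"roll": 0,"claw": 1},
])

```text
clock: 5.65
tcp_pos: [0.5687, 0.083, 0.1784]
orientation: [-0.0, 0.844, 0.537, 0.0]
wrist_force: [0.2, -0.9, 0.3]
finger_gap: 0.085
grip_force: 0.0
```

Run:
```python
from h import *
read_camera("wrist");read_camera("wrist")
c=read_camera("wrist"); s=get_state(); cv2.imwrite("pics/w4.png",c["image"])
print(s["clock"],s["tcp_pos"],s["orientation"],s["wrist_force"]);np.savez("w4.npz",**c)
```

```text
5.8 [0.56735233 0.07988767 0.17847109] [-8.24582716e-05  8.44680986e-01  5.35269773e-01 -5.42703367e-04] [-0.09275528  0.54147281  0.02379625]
```

View pics/w4.png

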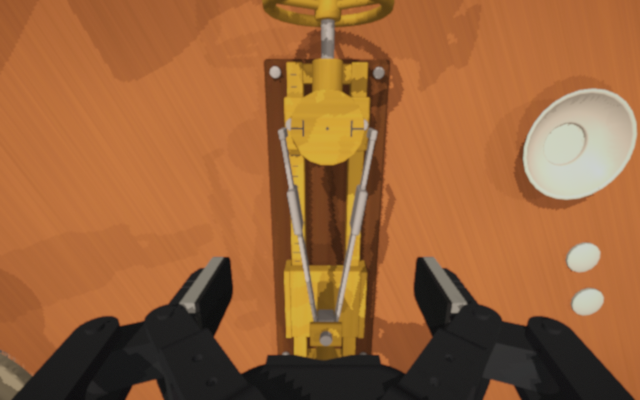

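This view shows both tips beside their marks: T heads at about (303,128) and (352,128), spindle dot at (327,128), tip ends at about (283,130) and (373,131). I'll zoom in and convert the points.

Run:
```python
from h import *
a=cv2.imread("pics/w4.png")[85:255,265:395]; cv2.imwrite("pics/c4.png",cv2.resize(a,None,fx=3.5,fy=3.5,interpolation=2))
```

```text
(no output)
```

View pics/c4.png

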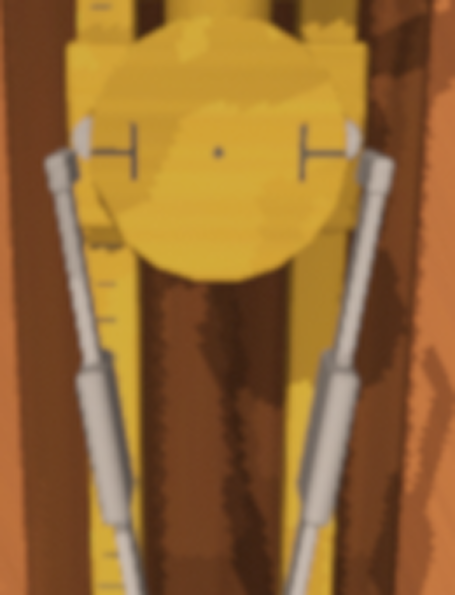

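Run:
```python
from h import *
c=dict(np.load("w4.npz")); a=np.radians(64.9); ex=np.array([np.cos(a),np.sin(a)]); ey=np.array([-ex[1],ex[0]])
k=get_state()["tcp_pos"][:2]
P={}
for n,u,v,z in(("tipL mid",61,171,.105),("tipR mid",376,174,.105),("tipL front",60,153,.105),("tipR front",377,158,.105),("dot",218,152,.082),("mkL",134,152,.082),("mkR",303,152,.082),
 ("plateL front outer",78,375,.111),("plateL back outer",107,522,.111),("plateR front outer",358,375,.111),("plateR back outer",329,524,.111),("bed far ctr",None,None,0)):
    if u is None: continue
    p=onz(c,265+u/3.5,85+v/3.5,z)[:2]; P[n]=p; q=p-k; print(n,p.round(4),(q@ex).round(4),(q@ey).round(4))
d=P["mkL"]-P["mkR"];print("bed angle",np.degrees(np.arctan2(d[1],d[0]))-90, "k knob->dot",np.degrees(np.arctan2(*(P["dot"]-[.5063,-.0539])[::-1])))
q=np.array([.5063,-.0539])-k;print("knob",q@ex,q@ey)
```

```text
tipL mid [0.5668 0.1421] 0.0561 0.0268
tipR mid [0.6214 0.1157] 0.0554 -0.0337
tipL front [0.5682 0.1452] 0.0595 0.0269
tipR front [0.6227 0.1184] 0.0584 -0.0337
dot [0.5951 0.1306] 0.0577 -0.0036
mkL [0.579  0.1382] 0.0578 0.0142
mkR [0.6114 0.123 ] 0.0577 -0.0216
plateL front outer [0.5525 0.1056] 0.017 0.0244
plateL back outer [0.5435 0.075 ] -0.0145 0.0195
plateR front outer [0.6026 0.0821] 0.0169 -0.031
plateR back outer [0.5848 0.0551] -0.0151 -0.0263
bed angle 64.7610816651752 k knob->dot 64.29941337198606
knob -0.14705229696658825 -0.0014655692002438422
```

The marks come out 36 mm apart, as they should. The open tips are about 2 mm short, and closing adds about 1 mm, so the saddle position is good. The blades' centre lies 2.6 mm to −y of the tool, so I'll shift by that, descend, and close partly.

Emit:
send_rows([
  {"dx": 0.09,"dy": -0.04,"dz": -1.0,"roll": 0,"claw": 1},
  {"dx": 0.09,"dy": -0.04,"dz": -2.0,"roll": 0,"claw": 1},
  {"dx": 0.09,"dy": -0.04,"dz": -3.0,"roll": 0,"claw": 1},
  {"dx": 0.09,"dy": -0.04,"dz": -4.0,"roll": 0,"claw": 1},
  {"dx": 0.09,"dy": -0.04,"dz": -4.0,"roll": 0,"claw": 0.5},
])

```text
clock: 6.42
tcp_pos: [0.5679, 0.0779, 0.0771]
orientation: [-0.001, 0.845, 0.534, -0.002]
wrist_force: [0.4, -0.6, 0.0]
finger_gap: 0.0697
grip_force: 0.0
```

Emit:
send_rows([
  {"dx": 0,"dy": 0,"dz": 0,"roll": 0,"claw": 0.3},
  {"dx": 0,"dy": 0,"dz": 0,"roll": 0,"claw": 0.2},
  {"dx": 0,"dy": 0,"dz": 0,"roll": 0,"claw": 0.1},
  {"dx": 0,"dy": 0,"dz": 0,"roll": 0,"claw": 0},
  {"dx": 0,"dy": 0,"dz": 0,"roll": 0,"claw": 0},
], grip_force=20)

```text
clock: 7.05
tcp_pos: [0.5707, 0.0794, 0.0795]
orientation: [0.0, 0.845, 0.535, 0.001]
wrist_force: [-1.5, -0.4, 4.7]
finger_gap: 0.0429
grip_force: 3.3
```

Run:
```python
from h import *
c=read_camera("wrist"); s=get_state(); cv2.imwrite("pics/w5.png",c["image"][:300,170:490]);np.savez("w5.npz",**c)
cv2.imwrite("pics/w5.png",cv2.resize(c["image"][0:300,160:480],(640,600),interpolation=2))
print(s["clock"],s["tcp_pos"],s["orientation"],s["wrist_force"],s["finger_gap"],s["grip_force"])
```

```text
7.1 [0.57066173 0.07937914 0.07940273] [3.53606918e-04 8.44656785e-01 5.35307811e-01 5.80911014e-04] [ 0.03793974 -0.62799415  4.10788102] 0.042638966958860394 3.2949284627102315
```

View pics/w5.png

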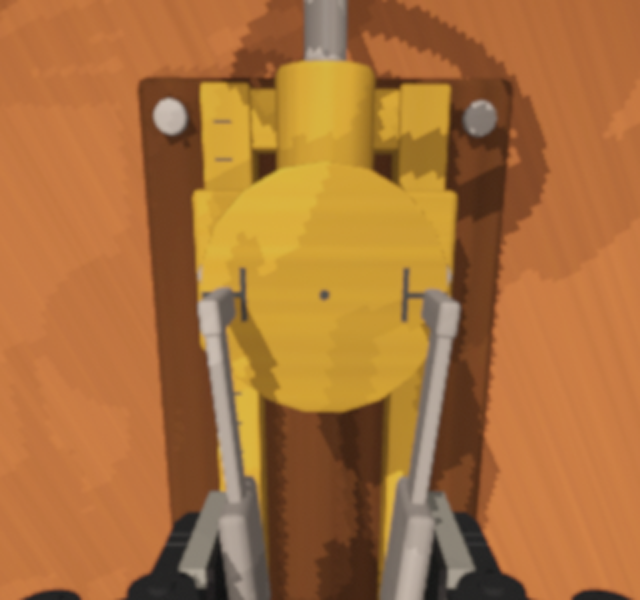

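The wrist view shows the marks at columns 244 and 406, and the inner lower edges of the tips near 233 and 423. That makes the gap about 42 mm and offset about 0.7 mm to the right. I'll centre slightly and close further.

Emit:
send_rows([
  {"dx": -0.015,"dy": 0.01,"dz": 0,"roll": 0,"claw": -0.04},
  {"dx": -0.015,"dy": 0.01,"dz": 0,"roll": 0,"claw": -0.08},
  {"dx": -0.015,"dy": 0.01,"dz": 0,"roll": 0,"claw": -0.12},
  {"dx": -0.015,"dy": 0.01,"dz": 0,"roll": 0,"claw": -0.14},
  {"dx": -0.015,"dy": 0.01,"dz": 0,"roll": 0,"claw": -0.14},
])

```text
clock: 7.72
tcp_pos: [0.5705, 0.0797, 0.0794]
orientation: [0.0, 0.845, 0.535, 0.001]
wrist_force: [-0.0, 0.1, 6.6]
finger_gap: 0.037
grip_force: 4.9
```

Run:
```python
from h import *
c=read_camera("wrist"); s=get_state();np.savez("w6.npz",**c)
cv2.imwrite("pics/w6.png",cv2.resize(c["image"][120:220,250:390],(770,550),interpolation=2))
print(s["clock"],s["tcp_pos"],s["orientation"],s["wrist_force"],s["finger_gap"],s["grip_force"])
```

```text
7.775 [0.57051015 0.07967674 0.07939562] [3.61460436e-04 8.44671298e-01 5.35284684e-01 7.58047993e-04] [-0.28818343 -0.46530441  5.87294599] 0.03672254438895064 4.883478112751618
```

View pics/w6.png

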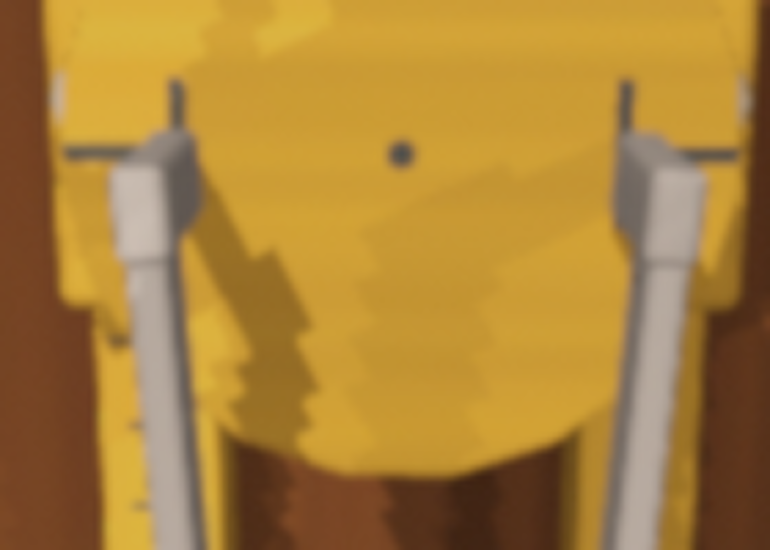

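The crop shows the inner lower edges of the feet at columns about 195 and 620, and the marks at 177 and 626 (12.5 px/mm). That makes the gap about 33.6 mm, with the tips 1.5 mm short along the bed and 0.5 mm right of centre. I'll open slightly and centre.

Emit:
send_rows([
  {"dx": -0.012,"dy": 0.006,"dz": 0,"roll": 0,"claw": -0.1},
  {"dx": -0.012,"dy": 0.006,"dz": 0,"roll": 0,"claw": -0.1},
  {"dx": -0.012,"dy": 0.006,"dz": 0,"roll": 0,"claw": -0.1},
  {"dx": -0.012,"dy": 0.006,"dz": 0,"roll": 0,"claw": -0.1},
  {"dx": -0.012,"dy": 0.006,"dz": 0,"roll": 0,"claw": -0.1},
])

```text
clock: 8.4
tcp_pos: [0.5702, 0.0797, 0.0792]
orientation: [0.0, 0.845, 0.535, 0.001]
wrist_force: [0.6, -0.6, 4.9]
finger_gap: 0.0386
grip_force: 4.4
```

Emit:
send_rows([
  {"dx": 0,"dy": 0,"dz": 0,"roll": 0,"claw": -0.1},
  {"dx": 0,"dy": 0,"dz": 0,"roll": 0,"claw": -0.1},
  {"dx": 0,"dy": 0,"dz": 0,"roll": 0,"claw": -0.1},
  {"dx": 0,"dy": 0,"dz": 0,"roll": 0,"claw": -0.1},
  {"dx": 0,"dy": 0,"dz": 0,"roll": 0,"claw": -0.1},
])

```text
clock: 9.02
tcp_pos: [0.5702, 0.0797, 0.0792]
orientation: [0.0, 0.845, 0.535, 0.001]
wrist_force: [-0.0, -0.6, 5.7]
finger_gap: 0.0382
grip_force: 4.4
```

Run:
```python
from h import *
c=read_camera("wrist"); s=get_state();np.savez("w7.npz",**c)
cv2.imwrite("pics/w7.png",cv2.resize(c["image"][120:220,250:390],(770,550),interpolation=2))
print(s["clock"],s["tcp_pos"],s["wrist_force"],s["finger_gap"],s["grip_force"])
```

```text
9.075 [0.57018411 0.07975981 0.07919336] [ 0.35249766 -0.44169709  6.03522565] 0.038494269100007264 4.44992434931919
```

View pics/w7.png

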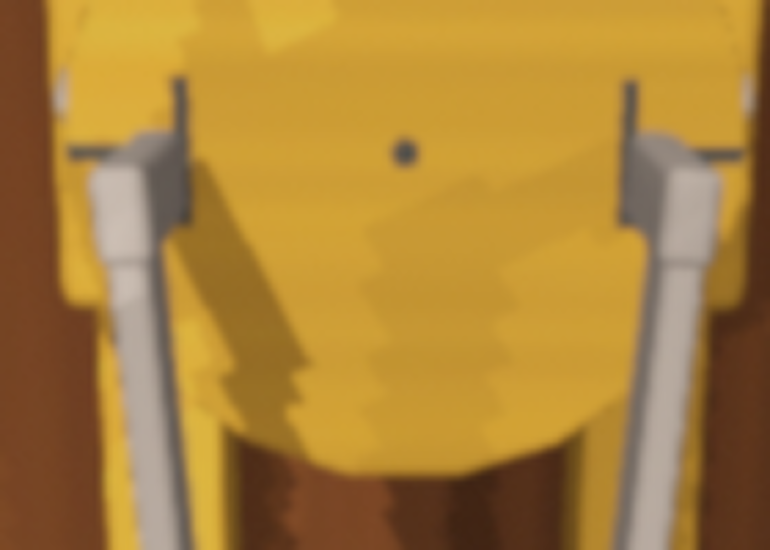

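The inner faces of both tips now stand on the T heads (columns about 181 and 629), symmetric and about 36 mm apart. I'll hold a little longer and hand in.

Emit:
send_rows([
  {"dx": 0,"dy": 0,"dz": 0,"roll": 0,"claw": -0.1},
  {"dx": 0,"dy": 0,"dz": 0,"roll": 0,"claw": -0.1},
  {"dx": 0,"dy": 0,"dz": 0,"roll": 0,"claw": -0.1},
  {"dx": 0,"dy": 0,"dz": 0,"roll": 0,"claw": -0.1},
  {"dx": 0,"dy": 0,"dz": 0,"roll": 0,"claw": -0.1},
])

```text
clock: 9.7
tcp_pos: [0.5702, 0.0797, 0.0792]
orientation: [0.0, 0.845, 0.535, 0.001]
wrist_force: [-0.1, 1.3, 5.5]
finger_gap: 0.0384
grip_force: 4.4
```

Emit:
send_rows([
  {"dx": 0,"dy": 0,"dz": 0,"roll": 0,"claw": -0.1},
  {"dx": 0,"dy": 0,"dz": 0,"roll": 0,"claw": -0.1},
  {"dx": 0,"dy": 0,"dz": 0,"roll": 0,"claw": -0.1},
  {"dx": 0,"dy": 0,"dz": 0,"roll": 0,"claw": -0.1},
  {"dx": 0,"dy": 0,"dz": 0,"roll": 0,"claw": -0.1},
])

```text
clock: 10.32
tcp_pos: [0.5701, 0.0798, 0.0792]
orientation: [0.0, 0.845, 0.535, 0.001]
wrist_force: [0.0, -1.1, 5.0]
finger_gap: 0.0383
grip_force: 4.4
```

```bash
python3 -c "
from workcell import *
s=get_state();print(s['finger_gap'],s['grip_force']);print(hand_in())"
```

```text
0.0383127216124342 4.449892499833368
the job is handed in; nothing more can be done
None
```

The job is handed in at about 10 s with the arm still squeezing the tongs at 4.4 N: by the wrist camera the tips stand over their marks, about 36 mm apart and about 1.5 mm short along the bed; the hand-in returned no verdict.

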